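# Square the slide box into the corner stop

### The arm

A 7-joint arm with a two-finger parallel gripper is mounted at the origin on a cart in front of the work surface, level with it; the furniture and walls round the work are solid. World frame = base frame: x ahead of the robot, y to its left, z up, the work surface at z = 0. Lengths are in m, angles in rad, forces in N, time in s.
With the tool pointing down it reaches from about 0.4 to 0.9 m from the base axis. Payload 5.6 kg.
Tool frame: the origin (TCP) lies at the very end of the fingers, on their centre line; the grasp point (between the pads) lies 19 mm behind it; z points along the fingers, y is the direction in which the jaws open and shut (so a half turn about z gives the same grasp; the last joint's range is limited). The gripper opens to 92 mm and grips with 3 to 60 N. Pads are 20 mm wide; open, the fingers measure 128 mm over their backs; the gripper's body (75 mm by 189 mm) begins 69 mm behind the grasp point.
Start: joints at [-1.372, 0.468, -0.012, 1.603, 0.006, 1.071, -0.056], TCP at [0.156, 0.631, 0.215] pointing down, gripper open.
Joint ranges: [-2.53, 2.53], [-0.31, 2.02], [-1.57, 1.55], [0.28, 2.44], [-1.29, 4.43], [0.15, 1.84], [-2.92, 2.92]. Speed limits (rad/s): [2.57, 2.57, 3.14, 3.14, 3.14, 3.14, 3.14].

### API

Orientations are given as a unit quaternion [w, x, y, z].
In Python, from plant import observe, eyes, finish_job gives the robot as it stands.
- The arm moves only by the shell command python3 -m handwheel 'ROWS' [FORCE]. ROWS is JSON, a list of rows, each a list of 7 numbers: the shift along the tool's x, y, z in mm, then the turn, a rotation vector about the tool's x, y, z in rad, then the gripper's target within -1 to 1 (fully open at 1, half-way at 0, shut at -1). In form: [[tx, ty, tz, rx, ry, rz, claw], ...]. A call has 1 to 20 rows; each row is the pose to reach, as a shift and turn from the pose commanded when the call began, along the tool's axes at that moment; what a row does not reach only later rows make up. A row lasts 1/12 s, in which the tool goes at most 41.7 mm and 7.16 degrees, less where a joint would pass 70% of its speed; a pose out of reach is approached as far as the arm can. A call with a gripper value outside its range is refused whole. The fingers move at their own pace and stop on an object; FORCE is the grip in N (left out, the last holds). Time passes only in rows, so rows that repeat a pose let the fingers close. It gives the time, the measured TCP pose, the force and the opening at its end, in the units of the state.
- observe(): the state, without advancing time (a new reading comes with each control period).
- eyes.capture(name): name is "scene" or "side" or "wrist"; returns the picture (384x512x3 uint8, red, green, blue); there is no depth.
- eyes.get_calibration(name): a dict with "K" (3x3 intrinsics, pixels), "k1" (the pictures are not rectified: a ray, as slopes to the right and down, at radius r is drawn at 1 + k1 r^2 times it, then the intrinsics apply), "origin" and "orientation" of the camera in the world; the wrist camera has in their place "mount" (4x4, takes a point from camera to tool coordinates, whose origin is the TCP and whose axes are the flange's). Camera axes: x right, y down, z forward; pixel columns grow to the right and rows downward; lengths in m; the calibration is good to about 2 mm. A picture is of the moment at which its call begins: read the wrist's pose just before it. get_calibration takes no time and is no camera call.
- finish_job(): hands the job in, once; it reports no verdict.
The state is a dict: "time_s": time; "joint_positions": joint angles; "joint_vel": joint speeds; "joint_efforts": joint torques, N m; "tcp_pos": TCP position; "orientation": TCP orientation; "wrist_force": force on the tool from outside, world axes, zero at the start; "ft_torque": the same for the moment, N m; "grip_width": opening from 0.0 (shut) to 1.0 (fully open).
Only numpy, scipy, OpenCV 4.12 (cv2) and the standard library are available. Lean on these libraries where they do the work, as an engineer would, in place of code of your own. Each camera call takes 0.05 s, during which the arm holds its last target. There are 200 camera calls.

### The job

Push the blue slide box that stands in front of the aluminium corner stop along the table into the stop's inner corner: its long hinge side must lie flat against the long fence and its end flat against the short fence. Slide it only, never lift or tip it, do not disturb the other things on the table, and leave it standing there untouched.

Things in the scene. Friction and masses are not known exactly. Their poses are not given: they have to be found in the camera images.
- slide_box: closed blue slide box, about 0.1 kg, 90 mm long (y), 36 mm high; the lid is fixed. Origin: centre of its underside, z up. Solid from x = -34 mm (long catch side, towards the robot) to x = +30 mm (long hinge side) and y = -45 to +45 mm (ends). It starts within 0.35 rad of the stop's yaw, on the robot's side of the long fence and to the right of the short one.
- corner_stop: fixed L-shaped stop of two bright aluminium fences, 18 mm high, 6 mm thick, with a 4 mm thick foot reaching 30 mm outward from the face. Origin: inner corner of the faces, at table height. The long fence runs 300 mm along -y, its face looks to -x; the short one runs 100 mm along -x, its face looks to -y. A box in place has parallel axes and its origin at x = -30, y = -45 mm here.
- vial_a: bystander: glass vial with white cap and brown contents, 21 mm across, 52 mm high; origin at its underside
- vial_b: bystander: glass vial with white cap and green contents, 21 mm across, 58 mm high; origin at its underside
- weight_100g: bystander: brass weight with a knob, 22 mm across, 30 mm high; origin at its underside
- pin_tin: bystander: round tin with green lid, 67 mm across, 25 mm high; origin at its underside
- eraser: bystander: green and white eraser, 21 x 42 x 13 mm; origin at its underside
- analytical_balance: obstacle: white analytical balance with a tall glass draught shield, fixed to the table left of the stop, 372 (x) x 208 (y) x 344 mm high; origin under its middle. Swing the arm in front of it or over it, not into it.
Things that resemble listed ones, but are neither listed nor needed, are in the scene too. What is shaped like the slide_box but yellow is not meant.

How it is judged:
At the end, for the whole second after the job is handed in: The slide box stands flat on the table at rest, square to the stop within 0.04 rad, its hinge side within 4 mm of the long fence and its end within 4 mm of the short fence (x of slide_box in the frame of corner_stop between -0.034 and -0.026 m and y of slide_box in the frame of corner_stop between -0.049 and -0.041 m and angle between the x axis of slide_box and the x axis of corner_stop, either way round below 0.04 rad and height (world z) of slide_box below 0.004 m and angle between slide_box's own z axis and vertical below 0.05 rad and linear speed of slide_box below 0.01 m/s); the robot touches nothing.
It fails at once if the slide box is lifted more than 6 mm off the table (height (world z) of slide_box above 0.006 m).
It fails at once if the slide box is tipped by more than 0.25 rad (angle between slide_box's own z axis and vertical above 0.25 rad).
It fails at once if one of the other things on the table is moved by more than 15 mm (distance of any of vial_a, vial_b, weight_100g, pin_tin, eraser from where it was at the start of the episode above 0.015 m).
It also fails if it takes over 67 s, if anything falls off the work surface, if the arm or the gripper's body presses on something with over 40 N, if the wrist force passes 120 N, or if a joint passes its speed limit or range.

## Working session

There is one attempt and no reset: what is moved stays moved. The work goes in short steps, Python scripts to look and compute and a shell command to move; the robot and the scene stay as the last step left them, time stands still between calls to the robot, and variables do not carry over. Pictures are saved under pics/ and viewed, about 8 in all and at most 12, crops included, and the job is handed in when it is done.

```bash
mkdir -p pics; cat > h.py <<'E'
import numpy as np, cv2
from plant import observe, eyes, finish_job
from scipy.spatial.transform import Rotation as R
def q2R(q): return R.from_quat([q[1],q[2],q[3],q[0]]).as_matrix()
def cam(n, st=None):
    c=eyes.get_calibration(n)
    if 'mount' in c:
        st=st or observe(); T=np.eye(4); T[:3,:3]=q2R(st['orientation']); T[:3,3]=st['tcp_pos']
        T=T@np.array(c['mount']); return c,T[:3,:3],T[:3,3]
    o=np.array(c['orientation']); M=o if o.shape==(3,3) else q2R(o)
    return c,M,np.array(c['origin'])
def px2w(n,pts,z,st=None):
    c,M,o=cam(n,st); K=np.array(c['K'])
    out=[]
    for (u,v),zz in zip(pts,np.broadcast_to(z,len(pts))):
        d=np.array([(u-K[0,2])/K[0,0],(v-K[1,2])/K[1,1]]); s=d.copy()
        for _ in range(20): s=d/(1+c['k1']*(s@s))
        r=M@np.array([s[0],s[1],1]); out.append(o+r*(zz-o[2])/r[2])
    return np.array(out)
def w2px(n,P,st=None):
    c,M,o=cam(n,st); K=np.array(c['K']); p=(np.array(P)-o)@M
    s=p[:,:2]/p[:,2:]; s=s*(1+c['k1']*(s**2).sum(1,keepdims=True)); return s*[K[0,0],K[1,1]]+K[:2,2]
def save(n,f,crop=None,k=1):
    st=observe(); im=eyes.capture(n)[:,:,::-1]; cv2.imwrite('pics/raw_'+f,im)
    if crop: im=im[crop[1]:crop[3],crop[0]:crop[2]]
    cv2.imwrite('pics/'+f,cv2.resize(im,None,fx=k,fy=k,interpolation=cv2.INTER_CUBIC)); return st
E
python3 - <<'E'
from h import *
s=save('scene','s0.png',k=1.5);save('side','d0.png',k=1.5)
print(s)
for n in('scene','side'): c,M,o=cam(n);print(n,o,M[:,2],np.array(c['K']).tolist(),c['k1'])
print(eyes.get_calibration('wrist'))
E
```

```text
{'time_s': 0.0, 'joint_positions': array([-1.37201047,  0.46838607, -0.0115982 ,  1.6036137 ,  0.0059935 ,
        1.07143912, -0.05629486]), 'joint_vel': array([-5.99746909e-05, -1.29858565e-04,  1.06858452e-03, -8.65206931e-04,
        2.73395535e-04, -1.04634496e-03, -2.16467611e-04]), 'joint_efforts': array([ 7.19461423e-04, -5.20572567e+01, -1.21017569e-02, -2.43739700e+01,
       -5.66719333e-02,  1.73047220e-02,  1.52344214e-04]), 'tcp_pos': array([0.1555615 , 0.63049757, 0.21363871]), 'orientation': array([-4.82509576e-05,  1.20631440e-01,  9.92696950e-01, -9.04586234e-04]), 'wrist_force': array([-0.29040183,  0.02905909, -0.18337423]), 'ft_torque': array([0.05348073, 0.00747484, 0.03966201]), 'grip_width': 1.0000873642651653}
scene [-0.14423604 -0.53754283  0.98236057] [ 0.57216879  0.33964092 -0.74650313] [[439.45544243667234, 0.0, 252.86494343452858], [0.0, 439.45544243667234, 195.5010485113694], [0.0, 0.0, 1.0]] -0.023818618336113234
side [ 0.59441988 -1.01752074  0.87898364] [-0.00555172  0.73762117 -0.67519197] [[476.475273625092, 0.0, 245.28206569420558], [0.0, 476.475273625092, 190.1153154124031], [0.0, 0.0, 1.0]] -0.1887770640997014
{'K': array([[272.85788923,   0.        , 258.81819394],
       [  0.        , 272.85788923, 189.34779455],
       [  0.        ,   0.        ,   1.        ]]), 'k1': -0.044217868632563426, 'mount': array([[ 6.68998563e-04, -9.56615839e-01, -2.91351486e-01,
         8.18922552e-02],
       [ 9.99999498e-01,  8.57177643e-04, -5.18245109e-04,
        -2.36291920e-04],
       [ 7.45501460e-04, -2.91350994e-01,  9.56615933e-01,
        -1.70786683e-01],
       [ 0.00000000e+00,  0.00000000e+00,  0.00000000e+00,
         1.00000000e+00]])}
```

View pics/s0.png

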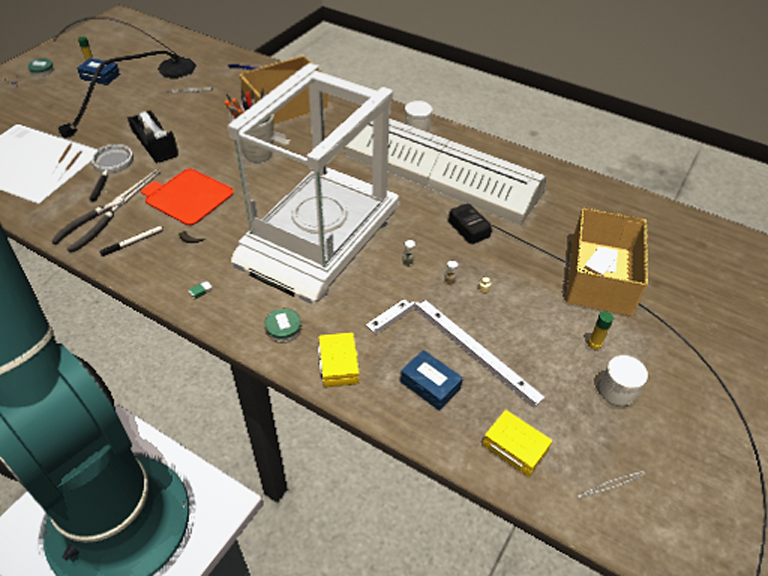

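View pics/d0.png

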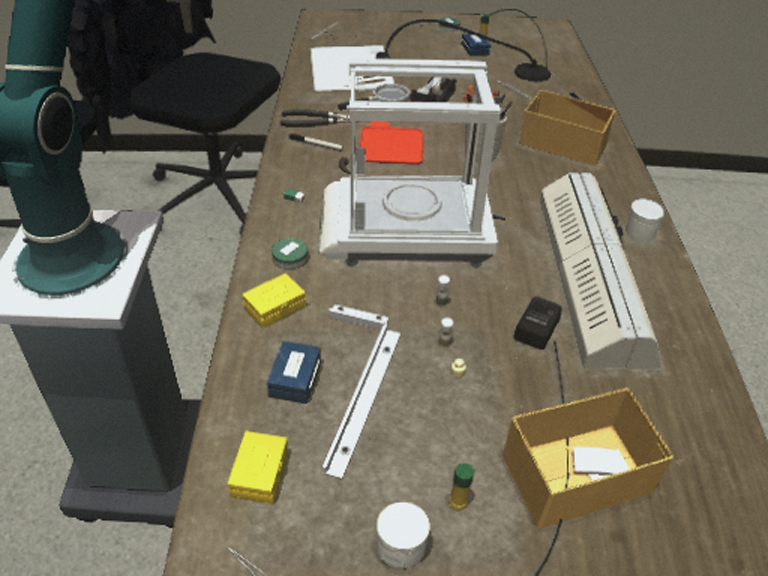

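The scene view shows the blue box at (431,378)/1.5 between two yellow ones, with the stop's inner corner near (415,308)/1.5. The side view agrees: box (295,372)/1.5, corner (385,325)/1.5. Next I'll enlarge both.

```bash
python3 - <<'E'
import cv2
a=cv2.imread('pics/raw_s0.png')[190:280,235:375];b=cv2.imread('pics/raw_d0.png')[195:325,165:275]
cv2.imwrite('pics/s1.png',cv2.resize(a,None,fx=5.5,fy=5.5,interpolation=cv2.INTER_CUBIC))
cv2.imwrite('pics/d1.png',cv2.resize(b,None,fx=4.5,fy=4.5,interpolation=cv2.INTER_CUBIC))
E
```

```text
(no output)
```

View pics/s1.png

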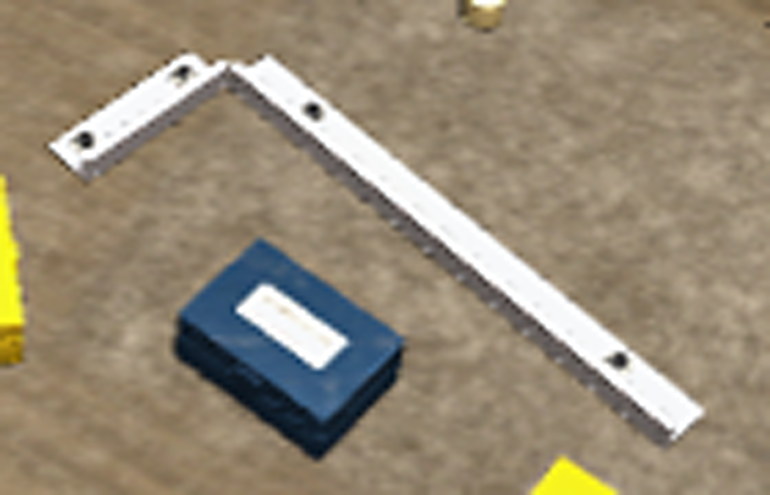

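View pics/d1.png

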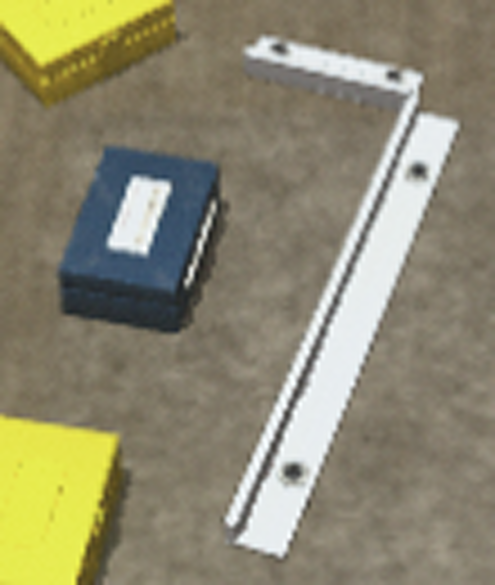

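```bash
python3 - <<'E'
from h import *
S=lambda p:[(235+u/5.5,190+v/5.5) for u,v in p]
D=lambda p:[(165+u/4.5,195+v/4.5) for u,v in p]
np.set_printoptions(precision=4,suppress=True)
print('stop scene bottom corner,long end,short end\n',px2w('scene',S([(230,92),(667,443),(90,182)]),0)[:,:2])
print('stop side top long end,corner,short end\n',px2w('side',D([(228,520),(408,95),(247,55)]),.018)[:,:2])
for n,p in(('scene',S([(262,240),(404,343),(322,420),(180,320)])),('side',D([(218,163),(185,290),(62,272),(105,150)]))):
    w=px2w(n,p,.036)[:,:2]; print(n,w,w.mean(0)); 
    for i in range(4): d=w[(i+1)%4]-w[i]; print(np.hypot(*d),np.arctan2(d[1],d[0]))
print('by scene: tinA, yellowL, yellowR,eraser',px2w('scene',np.array([(283,322),(340,345),(517,430),(200,289)])/1.5,.03)[:,:2])
E
```

```text
stop scene bottom corner,long end,short end
 [[ 0.6093 -0.1729]
 [ 0.5317 -0.4569]
 [ 0.5174 -0.1423]]
stop side top long end,corner,short end
 [[ 0.5332 -0.4569]
 [ 0.6158 -0.1732]
 [ 0.5235 -0.1448]]
scene [[ 0.5079 -0.2464]
 [ 0.4913 -0.3326]
 [ 0.4329 -0.3202]
 [ 0.4457 -0.2367]] [ 0.4694 -0.284 ]
0.0877869333914286 -1.761873304312528
0.05971053018922327 2.931155472035375
0.08442237049440447 1.4181706439363846
0.06298564560941287 -0.1550128704919731
side [[ 0.5145 -0.2455]
 [ 0.504  -0.3329]
 [ 0.4405 -0.324 ]
 [ 0.4533 -0.2386]] [ 0.4781 -0.2853]
0.088062783377491 -1.6910256032006186
0.06412491328303054 3.0009846747271505
0.08629014427961566 1.4216047863691008
0.06161483603916905 -0.11207960476018448
by scene: tinA, yellowL, yellowR,eraser [[ 0.4281  0.0085]
 [ 0.4409 -0.1106]
 [ 0.4525 -0.4534]
 [ 0.4071  0.1938]]
```

```bash
python3 - <<'E'
from h import *
np.set_printoptions(precision=3,suppress=True)
print('balance FL FR, BR bottom; lamp head, lamp base',px2w('scene',np.array([(235,262),(322,298),(398,200),(68,130),(178,67)])/1.5,0)[:,:2])
print('table edge, plier handle',px2w('scene',np.array([(0,230),(75,240)])/1.5,0)[:,:2])
s=observe();print(q2R(s['orientation']))
c=np.array([.6125,-.172]);a=-.278;M=np.array([[np.cos(a),-np.sin(a)],[np.sin(a),np.cos(a)]])
T=q2R(s['orientation'])
for w in([.33,.42],[.41,.0],(c+M@[-.17,-.15]).tolist()):print(w,T.T@(np.array(w+[.2])-s['tcp_pos'])*1000)
E
```

```text
balance FL FR, BR bottom; lamp head, lamp base [[ 0.52   0.207]
 [ 0.537 -0.002]
 [ 0.875  0.024]
 [ 0.653  0.87 ]
 [ 1.034  0.853]]
table edge, plier handle [[0.32  0.699]
 [0.386 0.537]]
[[-0.971  0.24  -0.   ]
 [ 0.24   0.971 -0.002]
 [-0.    -0.002 -1.   ]]
[0.33, 0.42] [-219.752 -162.65    14.036]
[0.41, 0.0] [-398.028 -551.259   14.668]
[0.4078619934493699, -0.26958732640555466] [-460.528 -813.51    15.087]
```

```bash
python3 -m handwheel '[[-220,-163,0,0,0,0,1],[-220,-163,0,0,0,0,1],[-220,-163,0,0,0,0,1],[-220,-163,0,0,0,0,1],[-220,-163,0,0,0,0,1],[-220,-163,0,0,0,0,1],[-220,-163,0,0,0,0,1],[-398,-551,0,0,0,0,1],[-398,-551,0,0,0,0,0.4],[-398,-551,0,0,0,0,0.4],[-398,-551,0,0,0,0,0.4],[-398,-551,0,0,0,0,0.4],[-398,-551,0,0,0,0,0.4],[-398,-551,0,0,0,0,0.4],[-398,-551,0,0,0,0,0.4],[-398,-551,0,0,0,0,0.4],[-398,-551,0,0,0,0,0.4],[-398,-551,0,0,0,0,0.4],[-398,-551,0,0,0,0,0.4]]' 20
```

```text
time_s: 1.68
tcp_pos: [0.4103, -0.0024, 0.2147]
orientation: [0.0, 0.124, 0.992, -0.0]
wrist_force: [-0.4, 0.3, -0.7]
grip_width: 0.699
```

```bash
python3 -m handwheel '[[-62,-262,0,0,0,0.03,0.4],[-62,-262,0,0,0,0.03,0.4],[-62,-262,0,0,0,0.03,0.4],[-62,-262,0,0,0,0.03,0.4],[-62,-262,0,0,0,0.03,0.4],[-62,-262,0,0,0,0.03,0.4],[-62,-262,0,0,0,0.03,0.4],[-62,-262,0,0,0,0.03,0.4],[-62,-262,0,0,0,0.03,0.4],[-62,-262,0,0,0,0.03,0.4]]'
python3 - <<'E'
from h import *
s=save('wrist','w0.png',k=1.5);print(s['tcp_pos'],q2R(s['orientation'])[:,:2])
import pickle;pickle.dump(s,open('w0.pkl','wb'))
E
```

```text
time_s: 2.52
tcp_pos: [0.4079, -0.2663, 0.214]
orientation: [-0.001, 0.134, 0.991, 0.001]
wrist_force: [0.2, 0.5, -0.3]
grip_width: 0.7
[ 0.40794204 -0.26627791  0.2140269 ] [[-0.96392672  0.26616608]
 [ 0.26616456  0.96392647]
 [ 0.00130603  0.00117442]]
```

View pics/w0.png

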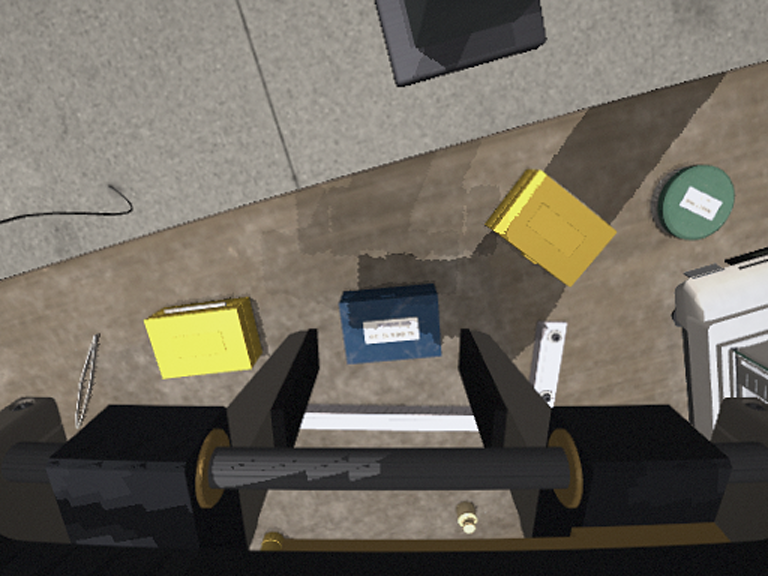

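```bash
python3 - <<'E'
from h import *
import pickle;s=pickle.load(open('w0.pkl','rb'));np.set_printoptions(precision=4,suppress=True)
w=px2w('wrist',np.array([(344,302),(437,294),(441,355),(347,363)])/1.5,.036,s)[:,:2];print(w,w.mean(0))
for i in range(4): d=w[(i+1)%4]-w[i]; print(np.hypot(*d),np.arctan2(d[1],d[0]))
f=px2w('wrist',np.array([(308,412),(475,416)])/1.5,.018,s)[:,:2];d=f[1]-f[0];print(f,np.arctan2(d[1],d[0])-np.pi/2)
p=px2w('wrist',np.array([(538,326),(533,395)])/1.5,.018,s)[:,:2];print('short fence top front',p)
c=np.array([.6125,-.172]);a=-.278;M=np.array([[np.cos(a),-np.sin(a)],[np.sin(a),np.cos(a)]])
for q in (*w,*f,*p,s['tcp_pos'][:2]):print((q-c)@M)
E
```

```text
[[ 0.4369 -0.3159]
 [ 0.4518 -0.2331]
 [ 0.5117 -0.2435]
 [ 0.4962 -0.3314]] [ 0.4742 -0.281 ]
0.08409934361802678 1.3924893361834645
0.06082077994971291 -0.17110355016597792
0.08921721968166414 -1.7458058799357432
0.06129226719050301 2.886867649026974
[[ 0.5485 -0.3919]
 [ 0.5996 -0.2251]] -0.29727273591604586
short fence top front [[ 0.5163 -0.1451]
 [ 0.5913 -0.1622]]
[-0.1294 -0.1866]
[-0.1378 -0.1029]
[-0.0773 -0.0964]
[-0.0681 -0.1851]
[-0.0012 -0.229 ]
[ 0.0022 -0.0546]
[-0.0999 -0.0005]
[-0.0231  0.0036]
[-0.1708 -0.1468]
```

```bash
python3 -m handwheel '[[0,4,40,0,0,0.01,0.4],[0,4,80,0,0,0.01,0.4],[0,4,120,0,0,0.01,0.4],[0,4,150,0,0,0.01,0.4],[0,4,175,0,0,0.01,0.4],[0,4,195,0,0,0.01,0.4],[0,4,206,0,0,0.01,0.4],[0,4,206,0,0,0.01,0.4]]'
python3 -m handwheel '[[-8,0,0,0,0,0,0.4],[-16,0,0,0,0,0,0.4],[-22,0,0,0,0,0,0.4],[-27,0,0,0,0,0,0.4],[-32,0,0,0,0,0,0.4],[-37,0,0,0,0,0,0.4],[-42,0,0,0,0,0,0.4],[-47,0,0,0,0,0,0.4],[-52,0,0,0,0,0,0.4],[-57,0,0,0,0,0,0.4],[-62,0,0,0,0,0,0.4],[-66,0,0,0,0,0,0.4],[-70,0,0,0,0,0,0.4],[-74,0,0,0,0,0,0.4],[-78,0,0,0,0,0,0.4],[-81,0,0,0,0,0,0.4],[-84,0,0,0,0,0,0.4],[-86,0,0,0,0,0,0.4],[-88,0,0,0,0,0,0.4],[-88,0,0,0,0,0,0.4]]'
python3 - <<'E'
from h import *
import cv2
s=save('wrist','w1.png',k=1)
save('side','d2.png',(150,180,280,320),4)
a=cv2.resize(cv2.imread('pics/d2.png'),None,fx=.9,fy=.9)
cv2.imwrite('pics/d2.png',a)
E
```

```text
time_s: 3.23
tcp_pos: [0.4079, -0.2623, 0.0068]
orientation: [-0.002, 0.139, 0.99, 0.001]
wrist_force: [-0.4, 1.3, -0.2]
grip_width: 0.699
time_s: 4.9
tcp_pos: [0.4937, -0.2892, 0.0086]
orientation: [0.0, 0.14, 0.99, -0.0]
wrist_force: [-0.1, 0.9, -0.7]
grip_width: 0.698
```

View pics/d2.png

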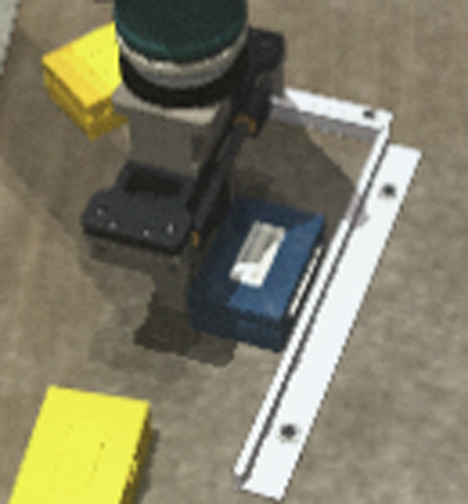

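The box is parallel to the long fence with a gap of about 10 mm. I'll keep pushing gently.

```bash
python3 -m handwheel '[[-2,0,0,0,0,0,0.4],[-4,0,0,0,0,0,0.4],[-5,0,0,0,0,0,0.4],[-6,0,0,0,0,0,0.4],[-7,0,0,0,0,0,0.4],[-8,0,0,0,0,0,0.4],[-8,0,0,0,0,0,0.4]]'
python3 -m handwheel '[[-1,0,0,0,0,0,0.4],[-2,0,0,0,0,0,0.4],[-2,0,0,0,0,0,0.4]]';python3 -m handwheel '[[-1,0,0,0,0,0,0.4],[-2,0,0,0,0,0,0.4],[-2,0,0,0,0,0,0.4]]'
```

```text
time_s: 5.58
tcp_pos: [0.5002, -0.291, 0.0085]
orientation: [-0.001, 0.141, 0.99, 0.0]
wrist_force: [-3.6, 0.5, 3.3]
grip_width: 0.701
time_s: 5.83
tcp_pos: [0.5003, -0.291, 0.0083]
orientation: [-0.002, 0.141, 0.99, 0.001]
wrist_force: [-7.4, 3.5, 7.0]
grip_width: 0.7
time_s: 6.08
tcp_pos: [0.5003, -0.291, 0.0081]
orientation: [-0.004, 0.141, 0.99, 0.002]
wrist_force: [-12.5, 4.8, 11.0]
grip_width: 0.698
```

```bash
python3 -m handwheel '[[10,0,0,0,0,0,0.4],[25,0,0,0,0,0,0.4],[25,0,-40,0,0,0,-1],[25,0,-75,0,0,0,-1],[0,-40,-75,0,0,0,-1],[-39,-76,-75,0,0,0,-1],[-39,-76,-75,0,0,0,-1],[-39,-76,-75,0,0,0,-1],[-39,-76,-75,0,0,0,-1],[-39,-76,-75,0,0,0,-1]]' 20
python3 - <<'E'
from h import *
s=save('wrist','w2.png',k=1.5);print(s['tcp_pos'],q2R(s['orientation'])[:,1])
import pickle;pickle.dump(s,open('w2.pkl','wb'))
E
```

```text
time_s: 6.92
tcp_pos: [0.5207, -0.3751, 0.083]
orientation: [-0.0, 0.14, 0.99, 0.001]
wrist_force: [0.3, 0.8, 0.1]
grip_width: 0.141
[ 0.520657   -0.37505328  0.08302938] [0.27779411 0.96064011 0.00100824]
```

View pics/w2.png

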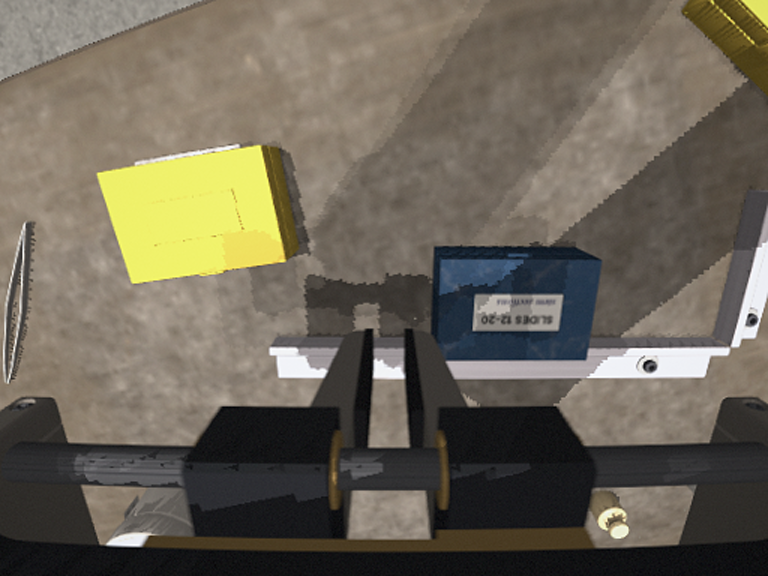

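```bash
python3 - <<'E'
from h import *
import pickle;s=pickle.load(open('w2.pkl','rb'));np.set_printoptions(precision=4,suppress=True)
c=np.array([.6125,-.172]);a=-.278;M=np.array([[np.cos(a),-np.sin(a)],[np.sin(a),np.cos(a)]])
f=lambda p,z:(px2w('wrist',np.array(p)/1.5,z,s)[:,:2]-c)@M
print(f([(440,260),(442,358),(602,262),(588,358)],.036));print('fence long: end, mid, corner',f([(270,345),(735,348),(748,192)],.018));print((s['tcp_pos'][:2]-c)@M)
E
```

```text
[[-0.0618 -0.1923]
 [-0.0024 -0.1891]
 [-0.0606 -0.1022]
 [-0.0017 -0.1016]]
fence long: end, mid, corner [[-0.0025 -0.2958]
 [ 0.0019  0.007 ]
 [-0.0984 -0.0099]]
[-0.0326 -0.2205]
```

```bash
python3 -m handwheel '[[0,-4,30,0,0,0,-1],[0,-4,55,0,0,0,-1],[0,-4,70,0,0,0,-1],[0,-4,76,0,0,0,-1],[0,-4,76,0,0,0,-1]]'
python3 -m handwheel '[[0,6,0,0,0,0,-1],[0,12,0,0,0,0,-1],[0,17,0,0,0,0,-1],[0,22,0,0,0,0,-1],[0,27,0,0,0,0,-1],[0,32,0,0,0,0,-1],[0,37,0,0,0,0,-1],[0,42,0,0,0,0,-1],[0,47,0,0,0,0,-1],[0,52,0,0,0,0,-1],[0,57,0,0,0,0,-1],[0,62,0,0,0,0,-1],[0,67,0,0,0,0,-1],[0,72,0,0,0,0,-1],[0,77,0,0,0,0,-1],[0,82,0,0,0,0,-1],[0,87,0,0,0,0,-1],[0,92,0,0,0,0,-1],[0,96,0,0,0,0,-1],[0,99,0,0,0,0,-1]]'
python3 - <<'E'
from h import *
s=save('wrist','w3.png',k=1.5);print(s['tcp_pos'],s['wrist_force'])
import pickle;pickle.dump(s,open('w3.pkl','wb'))
E
```

```text
time_s: 7.38
tcp_pos: [0.5191, -0.3787, 0.0062]
orientation: [-0.001, 0.14, 0.99, 0.001]
wrist_force: [-0.7, 1.2, 0.3]
grip_width: 0.007
time_s: 9.05
tcp_pos: [0.5477, -0.2843, 0.0076]
orientation: [0.0, 0.14, 0.99, 0.0]
wrist_force: [0.6, -1.5, 1.4]
grip_width: 0.0
[ 0.54767208 -0.28427725  0.00758458] [ 0.5600717  -1.52298754  1.35405576]
```

View pics/w3.png

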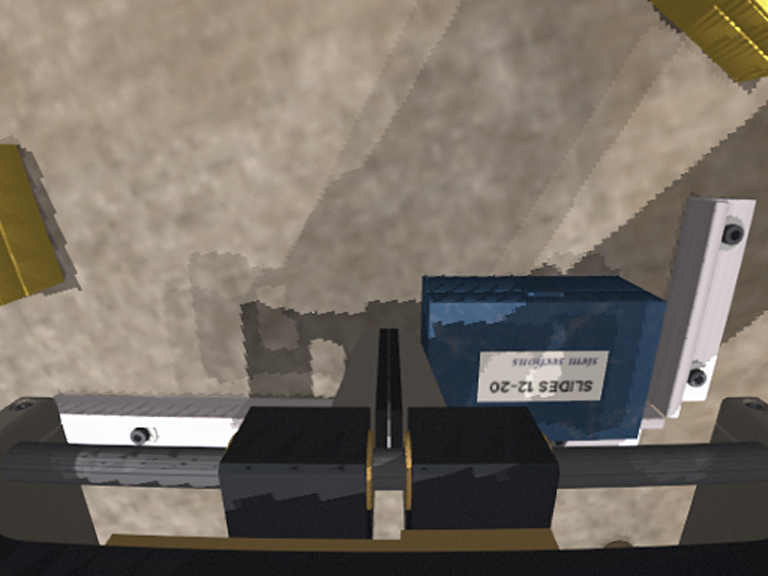

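The box has stayed flush along the long fence, with roughly 10–15 mm still to go to the short one. I'll push on until the force rises.

```bash
python3 -m handwheel '[[0,3,0,0,0,0,-1],[0,6,0,0,0,0,-1],[0,8,0,0,0,0,-1],[0,10,0,0,0,0,-1],[0,11,0,0,0,0,-1],[0,12,0,0,0,0,-1],[0,12,0,0,0,0,-1]]'
python3 -m handwheel '[[0,1,0,0,0,0,-1],[0,2,0,0,0,0,-1],[0,2,0,0,0,0,-1]]';python3 -m handwheel '[[0,1,0,0,0,0,-1],[0,2,0,0,0,0,-1],[0,2,0,0,0,0,-1]]'
```

```text
time_s: 9.68
tcp_pos: [0.5508, -0.273, 0.0075]
orientation: [-0.0, 0.14, 0.99, 0.0]
wrist_force: [0.8, -0.2, -0.2]
grip_width: 0.009
time_s: 9.93
tcp_pos: [0.5513, -0.2712, 0.0075]
orientation: [-0.0, 0.14, 0.99, 0.0]
wrist_force: [-1.0, -0.8, -0.4]
grip_width: 0.002
time_s: 10.18
tcp_pos: [0.552, -0.2693, 0.0075]
orientation: [-0.0, 0.14, 0.99, 0.0]
wrist_force: [-0.2, 0.2, -0.1]
grip_width: 0.01
```

```bash
python3 -m handwheel '[[0,1,0,0,0,0,-1],[0,2,0,0,0,0,-1],[0,2,0,0,0,0,-1]]';python3 -m handwheel '[[0,1,0,0,0,0,-1],[0,2,0,0,0,0,-1],[0,2,0,0,0,0,-1]]';python3 -m handwheel '[[0,1,0,0,0,0,-1],[0,2,0,0,0,0,-1],[0,2,0,0,0,0,-1]]'
```

```text
time_s: 10.43
tcp_pos: [0.5526, -0.2674, 0.0076]
orientation: [0.0, 0.14, 0.99, 0.0]
wrist_force: [-0.3, -0.4, -0.0]
grip_width: 0.001
time_s: 10.68
tcp_pos: [0.5531, -0.2655, 0.0076]
orientation: [0.0, 0.14, 0.99, 0.0]
wrist_force: [-0.0, -0.2, -0.7]
grip_width: 0.006
time_s: 10.93
tcp_pos: [0.5537, -0.2636, 0.0076]
orientation: [0.0, 0.14, 0.99, 0.0]
wrist_force: [-0.3, 0.3, 0.5]
grip_width: 0.006
```

```bash
python3 -m handwheel '[[0,1,0,0,0,0,-1],[0,2,0,0,0,0,-1],[0,2,0,0,0,0,-1]]';python3 -m handwheel '[[0,1,0,0,0,0,-1],[0,2,0,0,0,0,-1],[0,2,0,0,0,0,-1]]'
python3 - <<'E'
from h import *
s=save('wrist','w4.png',(190,150,512,384),2.4)
E
```

```text
time_s: 11.18
tcp_pos: [0.5542, -0.2617, 0.0076]
orientation: [0.0, 0.14, 0.99, 0.0]
wrist_force: [-0.7, -0.4, -0.3]
grip_width: 0.002
time_s: 11.43
tcp_pos: [0.5541, -0.261, 0.0076]
orientation: [-0.0, 0.141, 0.99, -0.001]
wrist_force: [-1.9, -3.1, 0.4]
grip_width: 0.002
```

View pics/w4.png

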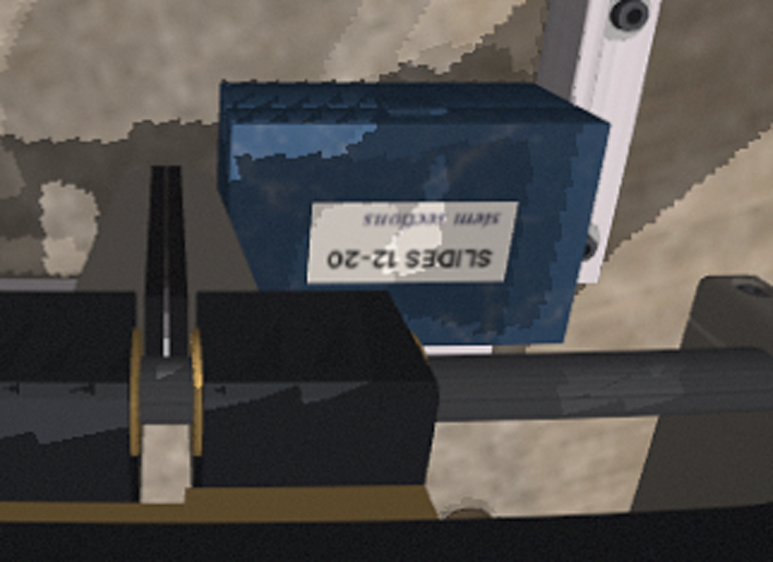

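Contact with the short fence has been made: force is rising and the end meets the fence in the picture. One more firm nudge, then I'll back off and re-press the long side with both fingers to confirm it's flush.

```bash
python3 -m handwheel '[[0,1,0,0,0,0,-1],[0,2,0,0,0,0,-1],[0,2,0,0,0,0,-1]]';python3 -m handwheel '[[0,-8,0,0,0,0,-1],[0,-20,0,0,0,0,-1],[0,-20,-40,0,0,0,-1],[0,-20,-80,0,0,0,0.4],[40,20,-80,0,0,0,0.4],[67,58,-80,0,0,0,0.4],[67,58,-80,0,0,0,0.4],[67,58,-80,0,0,0,0.4],[67,58,-80,0,0,0,0.4],[67,58,-80,0,0,0,0.4],[67,58,-80,0,0,0,0.4]]'
python3 - <<'E'
from h import *
s=save('side','d3.png',(165,175,280,280),5.5);print(s['tcp_pos'])
c=np.array([.6125,-.172]);a=-.278;M=np.array([[np.cos(a),-np.sin(a)],[np.sin(a),np.cos(a)]])
print((s['tcp_pos'][:2]-c)@M)
E
```

```text
time_s: 11.73
tcp_pos: [0.554, -0.2607, 0.0078]
orientation: [-0.0, 0.141, 0.99, -0.002]
wrist_force: [-3.1, -7.0, 0.6]
grip_width: 0.0
time_s: 12.65
tcp_pos: [0.5076, -0.1853, 0.0878]
orientation: [0.001, 0.141, 0.99, -0.0]
wrist_force: [0.4, -0.1, -1.2]
grip_width: 0.563
[ 0.50758815 -0.1852937   0.08781339]
[-0.09723566 -0.04157458]
```

View pics/d3.png

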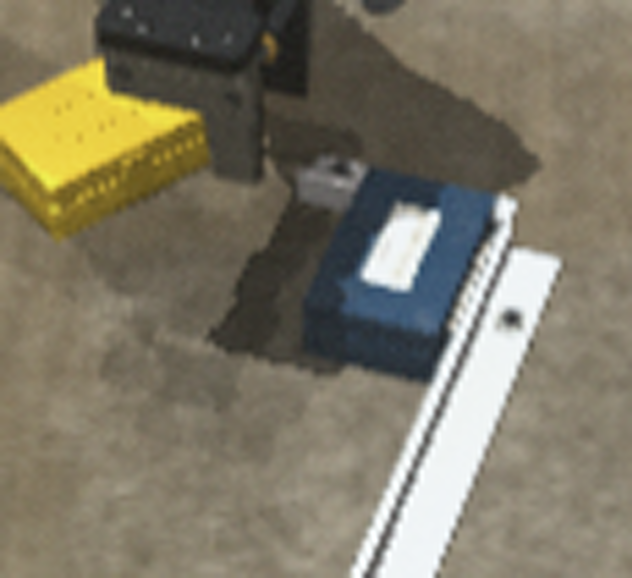

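```bash
python3 -m handwheel '[[0,-8,0,0,0,0,0],[0,-8,0,0,0,0,0],[0,-8,0,0,0,0,0],[0,-8,35,0,0,0,0],[0,-8,60,0,0,0,0],[0,-8,75,0,0,0,0],[0,-8,80,0,0,0,0],[0,-8,80,0,0,0,0]]'
python3 -m handwheel '[[-5,0,0,0,0,0,0],[-10,0,0,0,0,0,0],[-14,0,0,0,0,0,0],[-17,0,0,0,0,0,0],[-19,0,0,0,0,0,0],[-21,0,0,0,0,0,0],[-21,0,0,0,0,0,0]]'
python3 -m handwheel '[[-1,0,0,0,0,0,0],[-2,0,0,0,0,0,0],[-2,0,0,0,0,0,0]]'
```

```text
time_s: 13.37
tcp_pos: [0.5038, -0.1915, 0.0064]
orientation: [-0.001, 0.141, 0.99, 0.0]
wrist_force: [0.4, -0.3, -0.1]
grip_width: 0.499
time_s: 13.95
tcp_pos: [0.5255, -0.1973, 0.0078]
orientation: [0.0, 0.14, 0.99, -0.0]
wrist_force: [0.3, -0.2, -0.2]
grip_width: 0.498
time_s: 14.2
tcp_pos: [0.5265, -0.1977, 0.0075]
orientation: [-0.0, 0.14, 0.99, 0.0]
wrist_force: [-1.3, 0.6, 0.9]
grip_width: 0.5
```

```bash
python3 -m handwheel '[[-1,0,0,0,0,0,0],[-2,0,0,0,0,0,0],[-2,0,0,0,0,0,0]]';python3 -m handwheel '[[8,0,0,0,0,0,0],[22,0,0,0,0,0,0],[22,0,-40,0,0,0,0],[22,-20,-80,0,0,0,0],[22,-50,-115,0,0,0,0],[22,-60,-150,0,0,0,0],[22,-60,-150,0,0,0,0],[22,-60,-150,0,0,0,0]]'
python3 - <<'E'
from h import *
s=save('wrist','w5.png',(150,130,512,384),2.1);save('scene','s5.png',k=1)
import pickle;pickle.dump(s,open('w5.pkl','wb'));print(s['tcp_pos'])
a=cv2.imread('pics/raw_s0.png').astype(int);b=cv2.imread('pics/raw_s5.png').astype(int)
E
```

```text
time_s: 14.45
tcp_pos: [0.5278, -0.198, 0.0074]
orientation: [-0.001, 0.141, 0.99, 0.0]
wrist_force: [-3.7, 1.4, 2.8]
grip_width: 0.502
time_s: 15.12
tcp_pos: [0.4924, -0.2515, 0.16]
orientation: [0.003, 0.141, 0.99, -0.0]
wrist_force: [-0.2, 0.5, -1.1]
grip_width: 0.498
[ 0.49235079 -0.25152291  0.16002562]
```

View pics/w5.png

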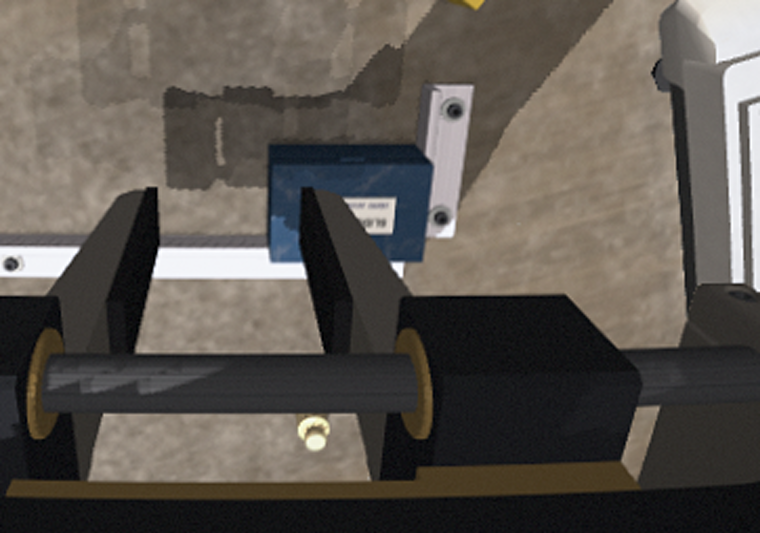

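View pics/s5.png

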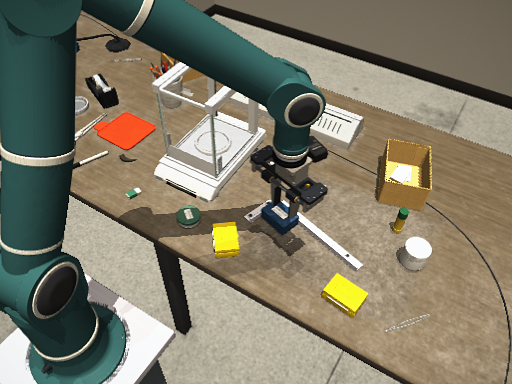

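```bash
python3 - <<'E'
from h import *
import pickle;s=pickle.load(open('w5.pkl','rb'));np.set_printoptions(precision=4,suppress=True)
c=np.array([.6125,-.172]);a=-.278;M=np.array([[np.cos(a),-np.sin(a)],[np.sin(a),np.cos(a)]])
f=lambda p,z:(px2w('wrist',np.array(p)/2.1+[150,130],z,s)[:,:2]-c)@M
print('box top near-right, far-right, far-left, near-left',f([(432,164),(422,261),(270,262),(272,158)],.036));print('fence short end top, foot-bottom; long',f([(430,85)],.018),f([(416,130)],0),f([(20,246),(160,247)],.018))
E
```

```text
box top near-right, far-right, far-left, near-left [[-0.0616  0.0026]
 [-0.0007  0.0031]
 [-0.0009 -0.0861]
 [-0.0657 -0.0861]]
fence short end top, foot-bottom; long [[-0.1021  0.0035]] [[-0.0697  0.0041]] [[-0.0016 -0.2388]
 [-0.0009 -0.1523]]
```

```bash
python3 -c "
from plant import finish_job
print(finish_job())"
```

```text
the job is handed in; nothing more can be done
None
```

The blue slide box is in the stop's inner corner, standing free, and I handed the job in at about 15 s of robot time. No verdict is given.

- **What I did:** I pushed the box square against the long fence with both fingers. I then slid it along that fence with the closed fingers until its end met the short fence. A gentle second press on the long side followed, and then I raised the arm clear to 0.16 m.
- **Forces:** the highest reading at the end of a move was about 17 N at the wrist, in the first press on the long fence. The press on the short fence read about 8 N, and the last press about 5 N.
- **Last checks:** in the final wrist picture the hinge side measures within about 1 mm of the long fence. The end is about 1 mm from the short fence, and the box looks parallel to the stop. These figures are good to about 2 mm, because the camera calibration is.
- **Other things on the table:** nothing showed any sign of being moved. The arm hid the vials in the last scene picture, so I did not check them afterwards. The arm kept well clear of them, and I saw no force away from the planned contacts.

No check failed or disagreed with another.

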